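# Open the board test fixture and raise the tested board

## Robot

A 6-joint arm with a two-finger parallel gripper is mounted at the origin on a cart in front of the work surface, level with it; the furniture and walls round the work are solid. World frame = base frame: x ahead of the robot, y to its left, z up, the work surface at z = 0. Lengths are in m, angles in rad, forces in N, time in s.
With the tool pointing down it reaches from about 0.325 to 0.875 m from the base axis. Payload 4.4 kg.
Tool frame: the origin (TCP) lies at the very end of the fingers, on their centre line; the grasp point (between the pads) lies 19 mm behind it (bot.pinch_z is the distance from the TCP to the grasp point, in m); z points along the fingers, y is the line along which they close (so a half turn about z gives the same grasp; the last joint's range is limited). The gripper opens to 85 mm and grips with 20 to 120 N. Pads are 22 mm wide; open, the fingers measure 114 mm over their backs; the gripper's body (76 mm by 85 mm) begins 54 mm behind the grasp point. The pads swing forward as they close: fully open they stand 13 mm farther back than shut.
Start: joints at [1.107, 0.207, 1.542, -0, 1.393, -0.15], TCP at [0.177, 0.547, 0.231] pointing down, gripper open.
Joint ranges: [-2.73, 2.73], [-0.86, 2.22], [0.23, 2.46], [-1.11, 4.25], [0.08, 2.63], [-2.82, 2.82]. Speed limits (rad/s): [2.79, 2.79, 3.14, 3.14, 3.14, 3.14].

## Interface

Orientations are given as [roll, pitch, yaw] about the fixed x, y, z axes, in that order (R = Rz(yaw) Ry(pitch) Rx(roll)).
In Python, from cell import bot gives the robot as it stands.
- The arm moves only by the shell command python3 -m crank 'ROWS' [OPENING] [FORCE]. ROWS is JSON, one flat list of numbers, 4 for each row, row after row: the shift along the tool's x, y, z in cm, then the turn about the tool's z in degrees. A call has 1 to 12 rows; each row shifts and turns the commanded pose from where the row before left it, along the tool's axes as they then stand; what a row does not reach is not made up. A row lasts 1/12 s, in which the tool goes at most 41.7 mm and 7.16 degrees, less where a joint would pass 70% of its speed; a pose out of reach is approached as far as the arm can. A call with a gripper value outside its range is refused whole. OPENING is the closure in counts, from 0 (fully open) to 255 (shut), set as the call begins (- or left out, the last holds). The fingers move at their own pace and stop on an object; FORCE is the grip in N (left out, the last holds). Time passes only in rows, so rows that do not move let the fingers close. It gives the time, the measured TCP pose, the force, the opening and the grip force at its end, in the units of the state.
- bot.observe(): the state, without advancing time (a new reading comes with each control period).
- bot.capture(name): name is "scene" or "top" or "wrist"; returns the picture (420x560x3 uint8, blue, green, red); there is no depth.
- bot.get_calibration(name): a dict with "intrinsics" (3x3 intrinsics, pixels), "R" (3x3) and "t" (3): a world point X has camera coordinates R X + t; the wrist camera has in their place "T_tool_cam" (4x4, takes a point from camera to tool coordinates, whose origin is the TCP and whose axes are the flange's). Camera axes: x right, y down, z forward; pixel columns grow to the right and rows downward; lengths in m; the calibration is good to about 2 mm. The wrist camera is an equidistant fisheye: a pixel r from the principal point sees the ray r / f radians off the axis. A picture is of the moment at which its call begins: read the wrist's pose just before it. get_calibration takes no time and is no camera call.
- bot.finish_job(): hands the job in; it is judged then, once.
The state is a dict: "time_s": time; "joints": joint angles; "joint_vel": joint speeds; "tau": joint torques, N m; "eef_pos": TCP position; "orientation": TCP orientation; "force": force on the tool from outside, world axes, zero at the start; "wrist_torque": the same for the moment, N m; "opening": finger opening in m; "gripper_force": force on a finger pad.
Only numpy, scipy, OpenCV 4.12 (cv2) and the standard library are available. Lean on these libraries where they do the work, as an engineer would, in place of code of your own. Each camera call takes 0.05 s, during which the arm holds its last target. There are 200 camera calls.

## Task

Open the clamshell test fixture on the bench so that the tested circuit board inside can be taken out: press the release paddle at its front so that the sprung lid pops up, then push the lid back until it stands fully open against its stop. Only then press the ejector key on the fixture's right-hand side fully down, so that the board is left tipped up out of its nest. Nothing needs to be gripped: do not touch the board, leave it in the fixture, and leave the loose parts round the fixture where they are.

Things in the scene. Friction and masses are not known exactly. Their poses are not given: they have to be found in the camera images.
- fixture: Grey clamshell test fixture, fixed to the bench: base 150 mm (its x) by 130 mm (its y), walls 42 mm high. Origin at the centre of the underside; x points from the front (release paddle, facing the robot) to the back (lid hinge), y to its left, z up. Its pocket, 90 x 80 mm in the middle, holds the board.
- lid (a joint): Lid angle (rad): 0 shut and latched, about 0.6 sprung up, 1.85 fully open on its stop, leaning back past upright. It turns about point lid_hinge's line along the fixture's y; the front edge goes up, then back. The spring acts only up to 0.6; beyond, push (about 1.5 N at the edge): let go before upright (1.55) it sinks back to 0.6, after it falls gently on to its stop.
- lid_edge (a point): Middle of the lid's front edge, half-way up its 10 mm thickness: aluminium frame 124 mm wide (fixture y) with a clear window; 142 mm from hinge line to this point. Moves with the lid; its x axis points in the lid to the hinge, z out of the upper face. A steel striker 24 mm wide sticks out 8 mm further in the middle. Four black posts 13 mm long hang under the lid.
- lid_hinge (a point): Middle of the lid's hinge line, at the back of the fixture, 70 mm behind its centre and 48 mm above the bench.
- paddle (a joint): Angle of the release paddle (rad): 0 at rest, 0.32 fully pressed; the lid is let go at about 0.18. It springs back when released. About 3.5 N at the paddle releases, about 5 N is fully down.
- paddle_top (a point): Middle of the upper face of the dark steel release paddle, 113 mm in front of the fixture's centre, 34 mm above the bench. Press straight down: it sinks 6 mm to release, 11 mm at most. The paddle is 36 mm wide, 6 mm thick, and reaches 17 mm in front of the point and 26 mm behind it; behind that its hook rises to 54 mm above the bench and holds the lid's striker.
- ejector (a joint): Angle of the ejector (rad): 0 to 0.05 at rest, 0.35 fully pressed. Pressing the key down lifts the board's right-hand edge from below. It is stiff (about 2 N at the key) and stays where it is left.
- key_top (a point): Middle of the upper face of the ejector key, a dark steel pad 30 x 30 mm and 6 mm thick that stands out from the middle of the fixture's right-hand side (fixture -y), 93 mm from the fixture's centre and 38 mm above the bench at rest. It sinks 13 mm.
- board: Loose green circuit board, 84 mm (x) x 74 mm (y) x 2 mm, with parts up to 11 mm high on it, lying level in the fixture's pocket under the lid, its underside 32 mm above the bench. Origin at the centre of its underside. Not to be touched. Tipped up by about 0.2 rad (right-hand edge high) when ejected.
- battery_9v: Bystander: square battery, 48 x 26 x 17 mm, lying on the bench left of the fixture's front; origin at the centre of its underside.
- heatsink: Bystander: black finned heat sink, 42 x 34 x 22 mm, left of the fixture; origin at the centre of its underside.
- cap_large: Bystander: capacitor standing upright, 22 mm across, 32 mm high, right of the release paddle and in front of the ejector key; origin at the centre of its underside.
- potentiometer: Bystander: small potentiometer, 24 x 17 x 29 mm, right of the fixture and behind the ejector key; origin at the centre of its underside.
- screwdriver_yellow: Bystander: small yellow screwdriver, 134 mm long, 14 mm thick, lying left of the fixture; origin on its underside.

How it is judged:
On the way, in this order (a step that is already met when the one before it is completed fails the run):
1. the release paddle is pressed and the lid springs up (value of joint paddle above 0.12 rad and value of joint lid between 0.03 and 0.9 rad), for 0.02 s.
2. the lid is pushed fully open (value of joint lid above 1.75 rad), for 0.2 s.
3. the ejector key is pressed fully down (value of joint ejector above 0.3 rad), for 0.2 s.
At the end, for the whole second after the job is handed in: The lid stands open within 0.1 rad of its stop (above 1.75 rad), the release paddle is back at rest (under 0.05 rad), the ejector is down (above 0.30 of 0.35 rad), and the board lies still, tipped by more than 0.12 rad, still in its pocket (centre within 12 mm of the fixture's centre each way) (value of joint lid above 1.75 rad and value of joint paddle below 0.05 rad and value of joint ejector above 0.3 rad and angle between board's own z axis and vertical above 0.12 rad and x of board in the frame of fixture between -0.012 and 0.012 m and y of board in the frame of fixture between -0.012 and 0.012 m and z of board in the frame of fixture below 0.05 m and linear speed of board below 0.02 m/s and velocity of joint lid below 0.1 rad/s); the robot touches nothing.
It fails at once if the ejector is pressed before the lid is open (the hold-down posts would crack the board) (value of joint ejector above 0.12 rad and value of joint lid below 1.5 rad).
It fails at once if the robot touches the board (contact force between any of the fingers, the arm and board above 0.3 N).
It fails at once if the board is lifted or carried out of the fixture (distance of board from where it was at the start of the episode above 0.03 m).
It fails at once if a loose part beside the fixture is moved more than 20 mm, picked up or knocked over (distance of any of battery_9v, heatsink, cap_large, potentiometer, screwdriver_yellow from where it was at the start of the episode above 0.02 m or angle between any of battery_9v, heatsink, cap_large, potentiometer's own z axis and vertical above 0.5 rad).
It also fails if it takes over 45 s, if anything falls off the work surface, if the arm or the gripper's body presses on something with over 40 N, if the wrist force passes 120 N, or if a joint passes its speed limit or range.

## Working session

There is one attempt and no reset: what is moved stays moved. The work goes in short steps, Python scripts to look and compute and a shell command to move; the robot and the scene stay as the last step left them, time stands still between calls to the robot, and variables do not carry over. Pictures are saved under pics/ and viewed, at most 10 in all, crops included, and the job is handed in when it is done.

```bash
mkdir -p pics; ls; python3 - <<'E'
from cell import bot
import cv2,numpy as np
o=bot.observe();print(o)
for n in("top","scene"):
    im=bot.capture(n);cv2.imwrite(f"pics/{n}0.png",im)
    c=bot.get_calibration(n);print(n,c)
print(bot.get_calibration("wrist"))
E
```

```text
pics
{'time_s': 0.0, 'joints': array([ 1.10750456e+00,  2.07396565e-01,  1.54296898e+00, -9.10238334e-06,
        1.39348476e+00, -1.50489670e-01]), 'joint_vel': array([-0.00158246, -0.00108325,  0.00124221, -0.00046511, -0.00179108,
        0.00091341]), 'tau': array([ 5.04082582e-04, -3.83039761e+01, -2.91594011e+01, -1.16210817e-04,
        1.03996307e-02,  9.06563912e-06]), 'eef_pos': array([0.17660818, 0.54641081, 0.23013193]), 'orientation': array([-3.13935917e+00, -3.29618368e-04,  2.82879180e+00]), 'force': array([0.04064269, 1.15346461, 1.10076349]), 'wrist_torque': array([-0.00600204,  0.01054789, -0.0452636 ]), 'gripper_force': 0.0, 'opening': 0.08561472926527779}
top {'intrinsics': array([[529.07815022,   0.        , 276.54203625],
       [  0.        , 529.07815022, 202.86227175],
       [  0.        ,   0.        ,   1.        ]]), 'R': array([[ 0.00881221, -0.99993483,  0.00725769],
       [-0.99645396, -0.00938842, -0.08361434],
       [ 0.08367703, -0.00649512, -0.99647176]]), 't': array([0.08721583, 0.59084013, 0.95323187])}
scene {'intrinsics': array([[401.88068627
[... 164 characters left out ...]
75459722, -0.01694414],
       [-0.31954539, -0.25730216, -0.91196839],
       [ 0.68380905,  0.60363783, -0.40991042]]), 't': array([-0.33351402,  0.27865168,  0.43308399])}
{'intrinsics': array([[325.1922621 ,   0.        , 274.76182508],
       [  0.        , 325.1922621 , 209.9993812 ],
       [  0.        ,   0.        ,   1.        ]]), 'T_tool_cam': array([[-2.53735979e-05, -9.65348321e-01, -2.60964785e-01,
         6.64566809e-02],
       [ 9.99999823e-01, -1.79760723e-04,  5.67732227e-04,
         7.53739702e-04],
       [-5.94970570e-04, -2.60964724e-01,  9.65348154e-01,
        -1.43205265e-01],
       [ 0.00000000e+00,  0.00000000e+00,  0.00000000e+00,
         1.00000000e+00]])}
```

View pics/top0.png

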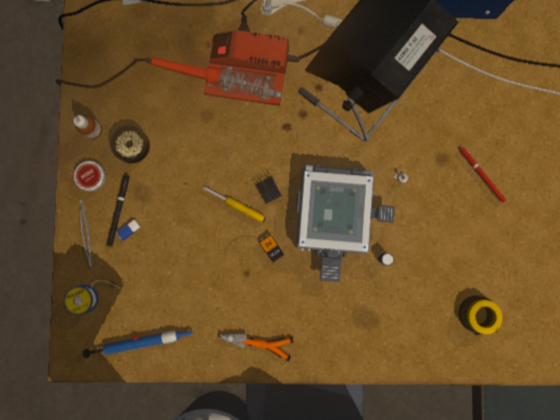

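View pics/scene0.png

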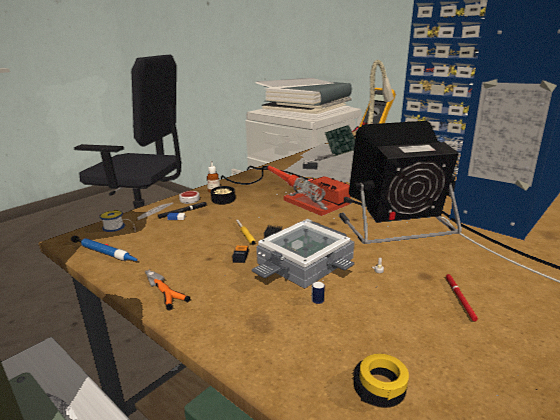

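The top view shows the white-framed lid at about (303–373, 170–250), the paddle at (331,266) and the key at (385,213). The capacitor is at (387,259) and the potentiometer at (402,176). The fan stand behind the fixture is at about (365,135).

```bash
cat > h.py <<'E'
import numpy as np,cv2
from cell import bot
def ray(n,uv,z):
    c=bot.get_calibration(n);R,t,K=c["R"],c["t"],c["intrinsics"]
    C=-R.T@t;d=R.T@np.linalg.solve(K,[uv[0],uv[1],1.]);return C+d*(z-C[2])/d[2]
def proj(n,X):
    c=bot.get_calibration(n);p=c["intrinsics"]@(c["R"]@np.asarray(X)+c["t"]);return p[:2]/p[2]
E
python3 - <<'E'
from h import *
im=cv2.imread("pics/top0.png")
m=np.zeros(im.shape[:2],np.uint8);g=im.min(2)
m[160:260,290:380]=(g[160:260,290:380]>150)*255
cs,_=cv2.findContours(m,cv2.RETR_EXTERNAL,cv2.CHAIN_APPROX_NONE)
c=max(cs,key=cv2.contourArea);r=cv2.minAreaRect(c);print(r)
P=np.array([ray("top",p,0.053) for p in cv2.boxPoints(r)]);print(P.round(4))
print(np.linalg.norm(np.diff(P,axis=0),axis=1))
e=[P[(i+1)%4]-P[i] for i in range(4)]
print("angles",[np.degrees(np.arctan2(v[1],v[0])).round(2) for v in e],"ctr",P.mean(0))
print("paddle tip/key", [ray("top",p,z).round(4) for p,z in(((331,265),.034),((331,280),.034),((385,213),.038))])
print("cap,pot,batt",[ray("top",p,z).round(3) for p,z in(((387,259),.032),((402,176),.02),((271,247),.017))])
cv2.imwrite("pics/crop.png",cv2.resize(im[110:300,250:430],None,fx=3.1,fy=3.1,interpolation=cv2.INTER_CUBIC))
E
```

```text
((335.9794616699219, 211.45867919921875), (68.0400161743164, 74.40096282958984), 4.5377726554870605)
[[ 0.5111  0.0519  0.053 ]
 [ 0.6445  0.0419  0.053 ]
 [ 0.6359 -0.0805  0.053 ]
 [ 0.5026 -0.0691  0.053 ]]
[0.13376776 0.12270911 0.13379226]
angles [np.float64(-4.25), np.float64(-94.01), np.float64(175.13), np.float64(85.98)] ctr [ 0.57355537 -0.013936    0.053     ]
paddle tip/key [array([ 0.4771, -0.0071,  0.034 ]), array([ 0.4501, -0.0071,  0.034 ]), array([ 0.5722, -0.1051,  0.038 ])]
cap,pot,batt [array([ 0.489, -0.109,  0.032]), array([ 0.643, -0.141,  0.02 ]), array([0.509, 0.102, 0.017])]
```

View pics/crop.png

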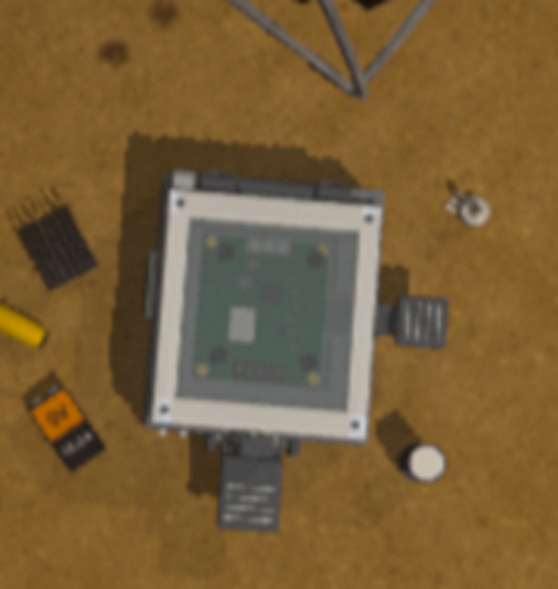

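The crop agrees with the fit. The fixture centre is about (0.579, -0.014) with yaw about -4.45°, and the predicted paddle and key positions match their pixels. Next I shut the gripper, turn 13.5° and move towards the paddle.

```bash
cat >> h.py <<'E'
C=np.array([.5786,-.0142]);W=np.radians(-4.45)
def fx():
    o=bot.observe();p=o["eef_pos"];d=p[:2]-C;c,s=np.cos(W),np.sin(W)
    print("t %.2f fixture xy mm %.1f %.1f z %.1f"%(o["time_s"],1e3*(c*d[0]+s*d[1]),1e3*(-s*d[0]+c*d[1]),1e3*p[2]),"rpy deg",np.degrees(o["orientation"]).round(1),"F",o["force"].round(2),"op",o["opening"].round(3))
E
python3 -m crank '[0,0,0,-6.7, 0,0,0,-6.8, -1,-1.5,0,0, -2,-3.3,0,0, -2,-3.3,0,0, -2,-3.3,0,0, -2,-3.3,0,0, -2,-3.3,0,0, -2,-3.3,0,0, -2,-3.3,0,0, -2,-3.3,0,0, -1,-1.5,0,0]' 255 40
python3 -c "from h import *;fx()"
python3 - <<'E'
from h import *
for p in((375,110),(308,65),(345,105),(365,138)): print(p,[ray("top",p,z).round(3) for z in(0,.1,.2)])
E
```

```text
time_s: 1.1
eef_pos: [0.3345, 0.2367, 0.2309]
orientation: [-3.14, 0.0, 3.062]
force: [0.9, 0.9, -0.3]
opening: 0.0001
gripper_force: 0.0
(375, 110) [array([ 0.773, -0.096, -0.   ]), array([ 0.747, -0.076,  0.1  ]), array([ 0.72 , -0.057,  0.2  ])]
(308, 65) [array([0.861, 0.034, 0.   ]), array([0.825, 0.04 , 0.1  ]), array([0.79 , 0.047, 0.2  ])]
(345, 105) [array([ 0.782, -0.038,  0.   ]), array([ 0.755, -0.024,  0.1  ]), array([ 0.728, -0.01 ,  0.2  ])]
(365, 138) [array([ 0.718, -0.076,  0.   ]), array([ 0.697, -0.058,  0.1  ]), array([ 0.676, -0.041,  0.2  ])]Traceback (most recent call last):
  File "<string>", line 1, in <module>
    from h import *;fx()
                    ~~^^
  File "h.py", line 11, in fx
    print("t %.2f fixture xy mm %.1f %.1f z %.1f"%(o["time_s"],1e3*(c*d[0]+s*d[1]),1e3*(-s*d[0]+c*d[1]),1e3*p[2]),"rpy deg",np.degrees(o["orientation"]).round(1),"F",o["force"].round(2),"op",o["opening"].round(3))
                                                                                                                                                                                               ^^^^^^^^^^^^^^^^^^
AttributeError: 'float' object has no attribute 'round'
```

```bash
sed -i 's/o\["opening"\].round(3)/o["opening"]/' h.py
python3 -m crank '[-1,-1.6,0,0, -2,-3.2,0,0, -2,-3.2,0,0, -2,-3.2,0,0, -2,-3.2,0,0, -2,-3.2,1,0, -2,-3.2,3,0, -1.4,-2.3,3,0, 0,0,3,0, 0,0,3,0, 0,0,1.5,0, 0,0,0,0]'
python3 - <<'E'
from h import *
fx()
cv2.imwrite("pics/s1.png",cv2.resize(bot.capture("scene")[160:340,180:440],(780,540)))
E
```

```text
time_s: 2.1
eef_pos: [0.4528, 0.0036, 0.0859]
orientation: [3.141, -0.01, 3.064]
force: [-0.5, 0.8, -0.2]
opening: 0.0
gripper_force: 0.0
t 2.10 fixture xy mm -126.8 8.0 z 85.9 rpy deg [179.9  -0.6 175.5] F [-0.51  0.84 -0.22] op 3.5048353383730495e-05
```

View pics/s1.png

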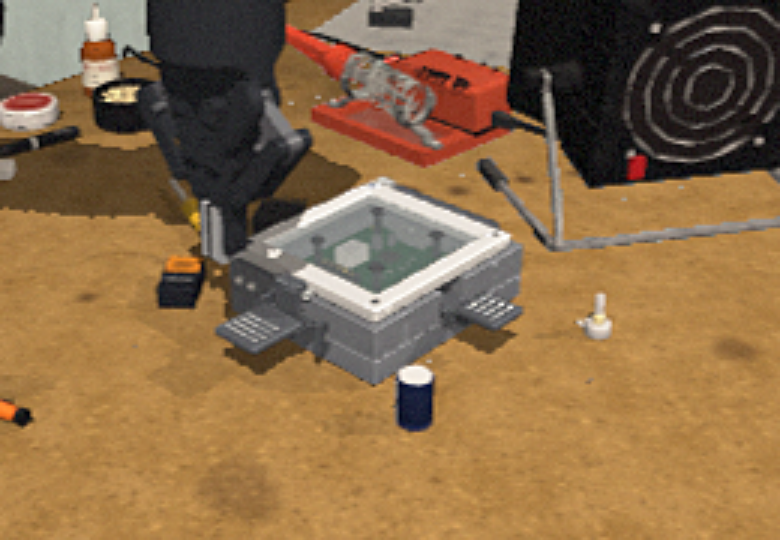

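The view shows the fingertips at about zoomed (225,255), against the paddle at (262,328). I'll check this against the projection of the TCP.

```bash
python3 - <<'E'
from h import *
fx();o=bot.observe()
for n in("scene","top"):
    q=proj(n,o["eef_pos"]);print(n,q,"zoom",(q-[180,160])*3)
    print([ (n,((proj(n,X)-[180,160])*3).round()) for X in([.4659,-.0054,.034],[.5714,-.1069,.038],[.489,-.109,.032])])
cv2.imwrite("pics/s2.png",cv2.resize(bot.capture("scene")[160:340,180:440],(390,270)))
cv2.imwrite("pics/t2.png",cv2.resize(bot.capture("top")[110:300,250:430],(390,400)))
a=np.zeros((400,780,3),np.uint8);a[:270,:390]=cv2.imread("pics/s2.png");a[:,390:]=cv2.imread("pics/t2.png");cv2.imwrite("pics/c2.png",a)
E
```

```text
t 2.15 fixture xy mm -124.9 8.0 z 88.2 rpy deg [180.   -0.3 175.6] F [-0.21  0.35  0.89] op -7.339365472735425e-05
scene [254.78184462 242.83517415] zoom [224.34553385 248.50552245]
[('scene', array([251., 325.])), ('scene', array([488., 304.])), ('scene', array([412., 372.]))]
top [328.30179191 279.17809809] zoom [444.90537572 357.53429427]
[('top', array([450., 334.])), ('top', array([618., 160.])), ('top', array([621., 297.]))]
```

View pics/c2.png

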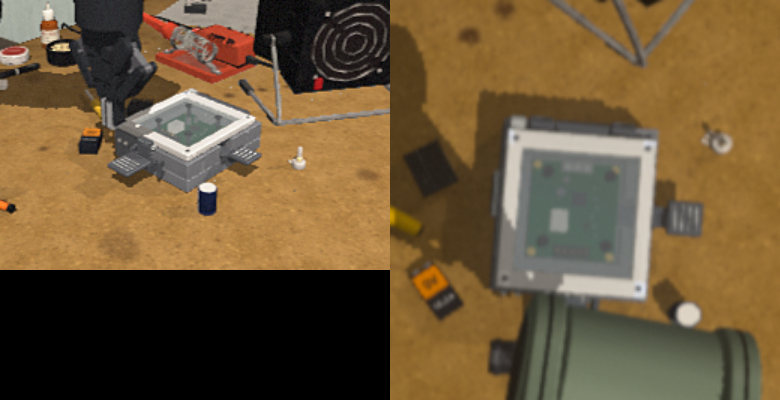

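The projection agrees with the picture, so the geometry holds. Next I correct the offset and descend to just above the paddle.

```bash
python3 -m crank '[-0.3,-0.4,0,0, -0.3,-0.4,0,0, 0,0,1.5,0, 0,0,1.5,0, 0,0,1,0, 0,0,0.5,0, 0,0,0,0, 0,0,0,0]'; python3 -c "from h import *;fx()"
```

```text
time_s: 2.92
eef_pos: [0.4629, -0.0053, 0.0457]
orientation: [-3.141, 0.0, 3.064]
force: [-0.1, -0.3, 0.2]
opening: -0.0001
gripper_force: 0.0
t 2.92 fixture xy mm -116.1 -0.1 z 45.7 rpy deg [-180.     0.   175.6] F [-0.05 -0.26  0.19] op -0.00011521711043184722
```

```bash
python3 -m crank '[0.3,0,0.3,0, 0,0,0.4,0, 0,0,0.3,0, 0,0,0.3,0, 0,0,0.2,0, 0,0,0.2,0, 0,0,0.2,0, 0,0,0.2,0, 0,0,0,0]'; python3 - <<'E'
from h import *
fx()
cv2.imwrite("pics/s3.png",cv2.resize(bot.capture("scene")[160:340,180:440],(780,540)))
E
```

```text
time_s: 3.67
eef_pos: [0.4578, -0.0048, 0.0235]
orientation: [3.141, -0.004, 3.065]
force: [-6.0, 0.0, 3.5]
opening: -0.0003
gripper_force: 2.9
t 3.67 fixture xy mm -121.1 0.0 z 23.5 rpy deg [180.   -0.2 175.6] F [-5.97  0.04  3.46] op -0.00029293302860041386
```

View pics/s3.png

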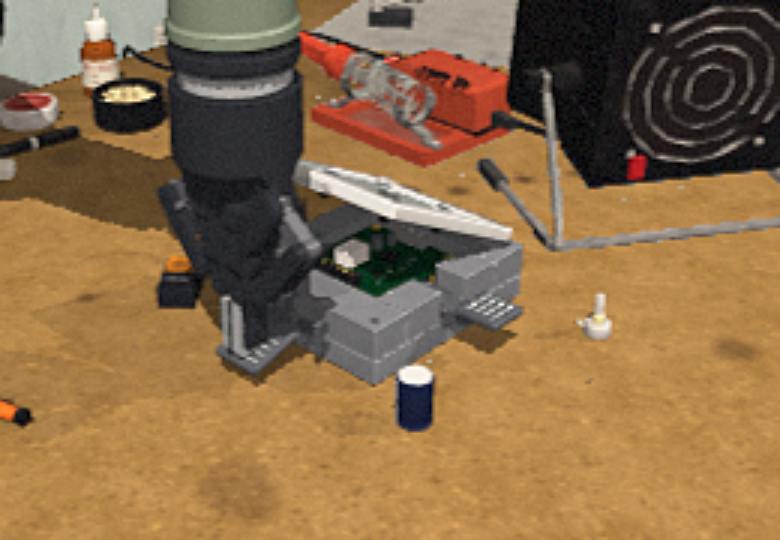

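The lid is sprung up and the paddle is pressed. I back off, rise, and come round in front of the lid edge, 30 mm to its left to avoid the striker.

```bash
python3 -m crank '[1,0,-0.5,0, 1.5,0,-1,0, 1,0.5,-2,0, 0,1,-2,0, 0,1,-2,0, 0,0.5,-1,0, -1,0,0,0, -2,0,0,0, -1.5,0,0,0, -0.5,0,0,0, 0,0,0,0, 0,0,0,0]'; python3 -c "from h import *;fx()"
```

```text
time_s: 4.72
eef_pos: [0.4762, 0.0236, 0.1082]
orientation: [3.142, -0.002, 3.064]
force: [-0.5, -0.5, -0.7]
opening: -0.0001
gripper_force: 0.0
t 4.72 fixture xy mm -105.0 29.7 z 108.2 rpy deg [ 1.800e+02 -1.000e-01  1.756e+02] F [-0.51 -0.46 -0.73] op -0.00012079303108567
```

```bash
python3 -m crank '[-1.5,0,0,0, -1.5,0,0,0, -1,0,0.2,0, -0.8,0,-0.8,0, -0.8,0,-0.8,0, -0.8,0,-0.8,0, -0.8,0,-0.7,0, -0.9,0,-0.6,0, -0.9,0,-0.5,0, -0.9,0,-0.5,0, -0.9,0,-0.5,0]'; python3 - <<'E'
from h import *
fx()
cv2.imwrite("pics/s4.png",cv2.resize(bot.capture("scene")[120:340,180:440],(702,594)))
E
```

```text
time_s: 5.63
eef_pos: [0.5839, 0.0156, 0.1598]
orientation: [3.141, -0.002, 3.065]
force: [-1.2, 0.5, -1.1]
opening: -0.0001
gripper_force: 0.3
t 5.63 fixture xy mm 3.0 30.1 z 159.8 rpy deg [ 1.800e+02 -1.000e-01  1.756e+02] F [-1.16  0.46 -1.12] op -9.105383605678835e-05
```

View pics/s4.png

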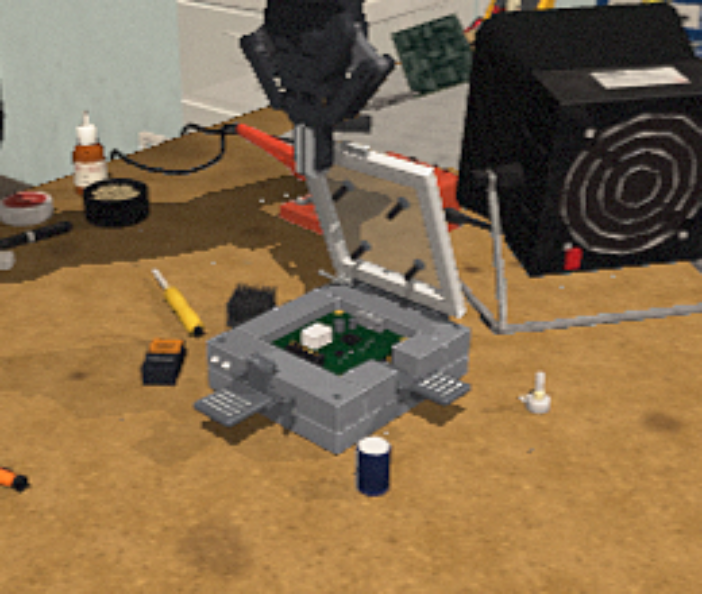

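The lid stands at about 1.2 rad with the finger in front of its edge, and the paddle is back at rest. I keep pushing past upright.

```bash
python3 -m crank '[-0.9,0,-0.4,0, -0.9,0,-0.3,0, -0.8,0,-0.2,0, -0.7,0,-0.1,0, -0.6,0,0,0, -0.6,0,0,0, -0.6,0,0,0, -0.6,0,0,0, -0.5,0,0,0, -0.4,0,0,0, 0,0,0,0]';python3 -c "from h import *;fx()"
```

```text
time_s: 6.6
eef_pos: [0.6511, 0.0102, 0.1692]
orientation: [-3.142, 0.0, 3.064]
force: [-0.2, 0.1, -0.2]
opening: 0.0002
gripper_force: 0.0
t 6.60 fixture xy mm 70.3 29.9 z 169.2 rpy deg [-180.     0.   175.6] F [-0.2   0.1  -0.16] op 0.00019719653532460787
```

```bash
python3 -m crank '[1.5,0,0,0, 2.5,0,0,0, 2,-1.5,0,0, 1,-3,0,0, 0,-3,0,0, 0,-3,1,0, 0,-2.2,2,0, 0,0,3,0, 0,0,3,0, 0,0,1.5,0, 0,0,0,0, 0,0,0,0]'; python3 - <<'E'
from h import *
fx()
cv2.imwrite("pics/s5.png",cv2.resize(bot.capture("scene")[120:340,180:440],(702,594)))
E
```

```text
time_s: 7.6
eef_pos: [0.5698, -0.1106, 0.0635]
orientation: [3.141, -0.002, 3.064]
force: [1.1, 0.5, 1.6]
opening: 0.0002
gripper_force: 0.0
t 7.60 fixture xy mm -1.3 -96.8 z 63.5 rpy deg [ 1.800e+02 -1.000e-01  1.756e+02] F [1.11 0.49 1.65] op 0.0001940813922427716
```

View pics/s5.png

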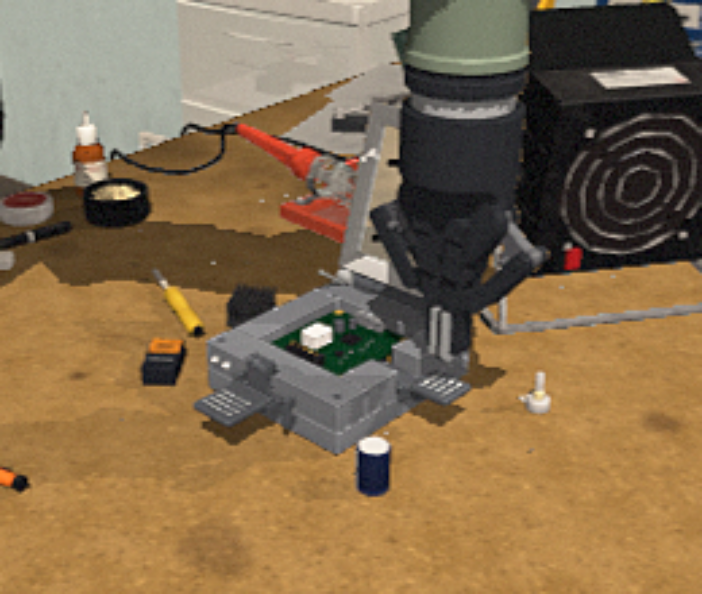

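The lid leans back on its stop and the tip is above the key. Now I press the key.

```bash
python3 -m crank '[0,0,1,0, 0,0,0.8,0, 0,0,0.5,0, 0,0,0.3,0, 0,0,0.3,0, 0,0,0.3,0, 0,0,0.3,0, 0,0,0.3,0, 0,0,0.2,0, 0,0,0,0, 0,0,0,0, 0,0,0,0]';python3 -c "from h import *;fx()"
```

```text
time_s: 8.65
eef_pos: [0.571, -0.1116, 0.0249]
orientation: [-3.14, 0.001, 3.064]
force: [-2.4, -3.5, 4.5]
opening: -0.0001
gripper_force: 3.1
t 8.65 fixture xy mm -0.0 -97.7 z 24.9 rpy deg [-179.9    0.   175.6] F [-2.44 -3.52  4.47] op -5.862644814422083e-05
```

```bash
python3 -m crank '[0,0,0.2,0, 0,0,0.2,0, 0,0,0.2,0, 0,0,0,0, 0,0,0,0]';python3 -c "from h import *;fx()"
```

```text
time_s: 9.07
eef_pos: [0.5715, -0.1117, 0.0234]
orientation: [-3.14, 0.0, 3.065]
force: [-12.5, -1.0, 30.5]
opening: -0.0003
gripper_force: 14.8
t 9.07 fixture xy mm 0.5 -97.7 z 23.4 rpy deg [-179.9    0.   175.6] F [-12.46  -0.96  30.46] op -0.0002530220317811841
```

That is the hard stop. I lift off and look.

```bash
python3 -m crank '[0,0,-0.5,0, 0,0,-1,0, 0,0,-2,0, 0,0,-3,0, 0,0,-3,0, 0,0,-3,0, 2,0,-2,0, 3,0,0,0, 3,0,0,0, 3,0,0,0, 2,0,0,0, 0,0,0,0]'; python3 - <<'E'
from h import *
fx()
cv2.imwrite("pics/s6.png",cv2.resize(bot.capture("scene")[120:340,180:440],(702,594)))
E
```

```text
time_s: 10.07
eef_pos: [0.437, -0.0987, 0.1619]
orientation: [3.139, -0.004, 3.064]
force: [0.7, -0.3, -0.8]
opening: 0.0
gripper_force: 0.0
t 10.07 fixture xy mm -134.6 -95.3 z 161.9 rpy deg [179.8  -0.2 175.6] F [ 0.74 -0.3  -0.76] op 1.1271758295591535e-05
```

View pics/s6.png

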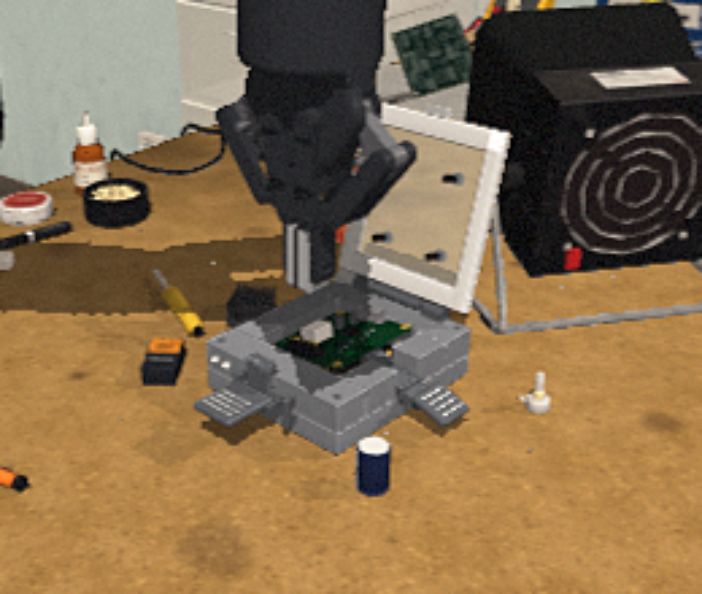

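The picture shows the lid open on its stop, the key tipped down, the board tipped up in its nest, the paddle at rest and the loose parts where they were. I hand the job in.

```bash
python3 -m crank '[0,0,0,0, 0,0,0,0, 0,0,0,0, 0,0,0,0, 0,0,0,0, 0,0,0,0]' >/dev/null; python3 -c "from cell import bot;print(bot.finish_job())"
```

```text
the job is handed in; nothing more can be done
None
```

The job is handed in: in the last picture the lid stands open on its stop, the ejector key is fully down, the board is tipped up in its nest and the loose parts look unmoved, but the hand-in gave no pass or fail result.

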